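# Find the weak spring clip on the pull-test rack

## Robot

A 6-joint arm with a two-finger parallel gripper is mounted at the origin on the work surface. World frame = base frame: x ahead of the robot, y to its left, z up, the work surface at z = 0. Lengths are in m, angles in rad, forces in N, time in s.
With the tool pointing down it reaches from about 0.325 to 0.9 m from the base axis. Payload 6.1 kg.
Tool frame: the origin (TCP) lies at the very end of the fingers, on their centre line; the grasp point (between the pads) lies arm.grip_depth behind it (arm.grip_depth is the distance from the TCP to the grasp point, in m); z points along the fingers, y is the line along which they close (so a half turn about z gives the same grasp; the last joint's range is limited). The gripper opens to 85 mm and grips with 20 to 120 N. Pads are 22 mm wide; open, the fingers measure 114 mm over their backs; the gripper's body (76 mm by 85 mm) begins 54 mm behind the grasp point. The pads swing forward as they close: fully open they stand 13 mm farther back than shut.
Start: joints at [-1.299, 0.22, 1.526, -0, 1.395, -0.126], TCP at [0.242, -0.576, 0.231] pointing down, gripper open.
Joint ranges: [-2.98, 2.98], [-0.91, 2.08], [0.09, 2.57], [-1.24, 4.39], [0.2, 2.65], [-2.68, 2.68]. Speed limits (rad/s): [2.57, 2.57, 3.01, 3.14, 3.14, 3.14].

## Interface

Orientations are given as [roll, pitch, yaw] about the fixed x, y, z axes, in that order (R = Rz(yaw) Ry(pitch) Rx(roll)).
In Python, from workcell import arm, move_gripper, planner, vision, readout gives the robot as it stands. Calls block until the motion is done:
- arm.movep(position, orientation): joint-space move of the TCP to a pose.
- arm.servo_line(position, frame=None, rate=0.15): straight line of the TCP; frame=None keeps the orientation; rate is the mean speed in m/s.
- arm.goto_joints(angles): joint-space move.
- move_gripper(opening, grip_force=None): finger opening in m; grip_force is the grip in N (None keeps the last); returns when the fingers have stopped.
- arm.pause(seconds).
- planner.inverse_kinematics(position, orientation): joint angles nearest the present ones, or None.
- vision.capture(name): name is "side" or "top"; returns the picture (400x640x3 uint8, red, green, blue); there is no depth.
- vision.camera_info(name): a dict with "camera_matrix" (3x3 intrinsics, pixels), "world_from_camera" (4x4, takes a point from camera to world coordinates). Camera axes: x right, y down, z forward; pixel columns grow to the right and rows downward; lengths in m; the calibration is good to about 2 mm. A picture is of the moment at which its call begins. camera_info takes no time and is no camera call.
A pose or a line that the arm cannot do raises arm.Unreachable and nothing moves.
- arm.finish_job(): hands the job in; it is judged then, once.
Readings, each from a call of its own:
- readout.read_t(): time.
- readout.read_joint_pos(): joint angles.
- readout.read_dq(): joint speeds.
- readout.read_joint_efforts(): joint torques, N m.
- readout.read_tcp_pos(): TCP position.
- readout.read_orientation(): TCP orientation.
- readout.read_contact_force(): force on the tool from outside, world axes, zero at the start.
- readout.read_ft_torque(): the same for the moment, N m.
- readout.read_width(): finger opening in m.
- readout.read_gripper_force(): force on a finger pad.
Only numpy, scipy, OpenCV 4.12 (cv2) and the standard library are available. Lean on these libraries where they do the work, as an engineer would, in place of code of your own. Each camera call takes 0.05 s, during which the arm holds its last target. There are 200 camera calls.

## Task

Three spring clips stand in the pull-test rack, each holding a test card by its inner end. Pull the cards one at a time straight out to the rack's front (the fin end), never harder than 12 N and without prising the jaws: the sound clips hold their cards, but one weak clip lets its card slide. Draw that card right out while its clip stands in the rack, then put both the card and the weak clip into the steel tray, and leave the other two clips standing in the rack with their cards still gripped and the bystanding things where they are.

Things in the scene. Friction and masses are not known exactly. Their poses are not given: they have to be found in the camera images.
- rack: fixed foot of the pull-test rack, 150 (x) by 320 (y) mm; origin under its centre, on the table. Cards stick out at its front (-x) and are pulled along -x. Pockets at y = -95, 0, +95 mm, each with a clip's origin at x = 0 and the clip parallel to the rack, 1.5 mm play. Two posts, tops 50 mm above the table, flank each card at x = -46 to -55 mm. Clip levers reach 92 mm above the table
- carriage (a joint): spring-backed carriage of the rack, carrying all three clips: how far it is drawn to the front (m), 0 at rest. It yields 1 mm per newton of pull while a clip holds, and stands still once a card slides. A weak clip lets its card slide at under 7 N, a sound one holds beyond 15 N. More than 13 mm is too hard a pull
- clip_a: loose steel spring clip, about 0.25 kg, 80 (x) by 46 (y) mm, its lever 70 tall, all three alike. Origin: on its underside, 45 mm behind its front; x points from mouth to back. Card bed 22 mm above the underside. Side cheeks, 46 over the outside, are 54 tall from x = -5 to +35 mm (pinch there, along y), 32 tall in front. Stands in a pocket, underside 22 mm above the table; lifts straight up out
- clip_b: loose steel spring clip, about 0.25 kg, 80 (x) by 46 (y) mm, its lever 70 tall, all three alike. Origin: on its underside, 45 mm behind its front; x points from mouth to back. Card bed 22 mm above the underside. Side cheeks, 46 over the outside, are 54 tall from x = -5 to +35 mm (pinch there, along y), 32 tall in front. Stands in a pocket, underside 22 mm above the table; lifts straight up out
- clip_c: loose steel spring clip, about 0.25 kg, 80 (x) by 46 (y) mm, its lever 70 tall, all three alike. Origin: on its underside, 45 mm behind its front; x points from mouth to back. Card bed 22 mm above the underside. Side cheeks, 46 over the outside, are 54 tall from x = -5 to +35 mm (pinch there, along y), 32 tall in front. Stands in a pocket, underside 22 mm above the table; lifts straight up out
- card_a: test card, 60 g: plate 90 (x) by 26 (y) by 4 mm, with an upright black grip fin near its outer end: 12 wide (y), 26 long (x), top 34 mm above the underside, centred 28 mm to -x. Origin: centre of the underside. Starts in clip_a, 50 mm to -x of that clip's origin, underside 44 mm above the table. Slid out 20 mm it leaves the jaw, 52 mm it clears the posts
- card_b: test card, 60 g: plate 90 (x) by 26 (y) by 4 mm, with an upright black grip fin near its outer end: 12 wide (y), 26 long (x), top 34 mm above the underside, centred 28 mm to -x. Origin: centre of the underside. Starts in clip_b, 50 mm to -x of that clip's origin, underside 44 mm above the table. Slid out 20 mm it leaves the jaw, 52 mm it clears the posts
- card_c: test card, 60 g: plate 90 (x) by 26 (y) by 4 mm, with an upright black grip fin near its outer end: 12 wide (y), 26 long (x), top 34 mm above the underside, centred 28 mm to -x. Origin: centre of the underside. Starts in clip_c, 50 mm to -x of that clip's origin, underside 44 mm above the table. Slid out 20 mm it leaves the jaw, 52 mm it clears the posts
- jaw_a (a joint): spring-loaded upper jaw of clip_a (rad): 0 while it grips its card, about -0.08 shut on nothing, grows as it is prised open, which must not be done
- jaw_b (a joint): spring-loaded upper jaw of clip_b (rad): 0 while it grips its card, about -0.08 shut on nothing, grows as it is prised open, which must not be done
- jaw_c (a joint): spring-loaded upper jaw of clip_c (rad): 0 while it grips its card, about -0.08 shut on nothing, grows as it is prised open, which must not be done
- tray: fixed open steel reject tray, 220 (x) by 200 (y) mm outside, 25 mm tall, walls and floor 4 to 5 mm; origin under its centre at table level. Room for the card and the clip side by side in y
- can: bystander: upright blue can, 64 mm across, 150 tall; origin at its underside
- hammer: bystander: hammer lying on the table, about 300 long
- offcut: bystander: steel angle offcut, 120 by 40 by 40 mm, lying on the table
Mind the look-alikes: they are no part of the job. What is shaped like the card_a but red is not meant.

How it is judged:
By the outcome, as a careful person would: the job done as asked, in the order asked, and still so for the second after the job is handed in, with the robot touching nothing.
It also fails if it takes over 72 s, if anything falls off the work surface, if the arm or the gripper's body presses on something with over 40 N, if the wrist force passes 120 N, or if a joint passes its speed limit or range.

## Working session

There is one attempt and no reset: what is moved stays moved. The work goes in short steps, each a Python script; the robot and the scene stay as the last script left them, time stands still between calls to the robot, and variables do not carry over. Pictures are saved under pics/ and viewed, at most 10 in all, crops included, and the job is handed in when it is done.

```bash
mkdir -p pics; ls; python3 - <<'E'
from workcell import arm, vision, readout
import cv2
for n in ("top","side"):
    cv2.imwrite(f"pics/{n}0.png",vision.capture(n)[:,:,::-1])
    i=vision.camera_info(n);print(n,i["camera_matrix"],i["world_from_camera"])
print(arm.grip_depth,readout.read_t(),readout.read_orientation())
E
```

```text
pics
top [[401.44307688   0.         323.48261417]
 [  0.         401.44307688 201.99872099]
 [  0.           0.           1.        ]] [[ 0.00603213 -0.9877439   0.15596667  0.38512632]
 [-0.99952304 -0.01067951 -0.02897647  0.06453663]
 [ 0.03028698 -0.15571749 -0.98733721  1.00912484]
 [ 0.          0.          0.          1.        ]]
side [[371.56526445   0.         319.14807076]
 [  0.         371.56526445 204.46552476]
 [  0.           0.           1.        ]] [[-0.73538138 -0.45565622  0.50158911  0.10234231]
 [-0.67755518  0.48179433 -0.55569164  0.52587212]
 [ 0.01154157 -0.74849959 -0.66303481  0.63629161]
 [ 0.          0.          0.          1.        ]]
0.0187 0.1 [-3.13981477e+00 -2.15362326e-04  3.97748759e-01]
```

View pics/top0.png

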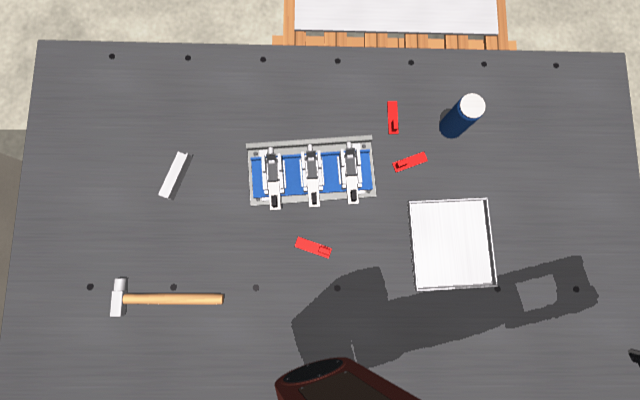

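View pics/side0.png

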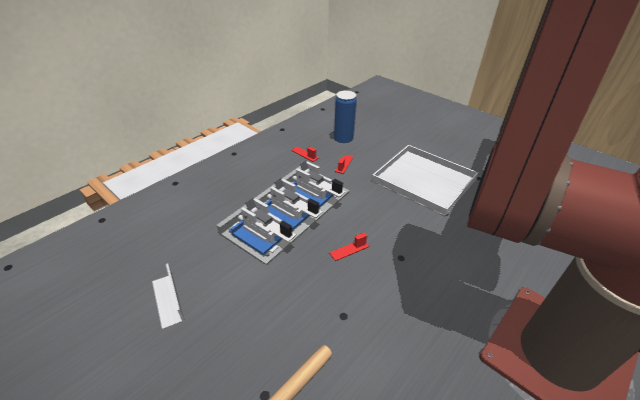

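Top view: the rack's black fins are at (274,200), (314,197) and (352,195). The red look-alikes are at (393,117), (410,162) and (313,247), and the tray is at (452,245). The side view shows the same, with fins at (287,229), (313,206) and (337,187). I choose the three black-finned cards in the rack, and check them in one crop.

```bash
cat > h.py <<'E'
import numpy as np, cv2
from workcell import arm, move_gripper, planner, vision, readout
def ray(n,u,v):
    i=vision.camera_info(n);T=i["world_from_camera"]
    d=T[:3,:3]@np.linalg.solve(i["camera_matrix"],[u,v,1.]);return T[:3,3],d
def onplane(n,u,v,z):
    o,d=ray(n,u,v);return o+d*(z-o[2])/d[2]
def two(a,b):
    (o,d),(p,e)=ray("top",*a),ray("side",*b)
    s=np.linalg.lstsq(np.c_[d,-e],p-o,rcond=None)[0]
    P,Q=o+s[0]*d,p+s[1]*e
    return (P+Q)/2,np.linalg.norm(P-Q)
def blobs(mask,box,amin):
    x0,y0,x1,y1=box;n,l,s,c=cv2.connectedComponentsWithStats(mask[y0:y1,x0:x1].astype(np.uint8))
    return [(s[k,0]+x0,s[k,1]+y0,s[k,2],s[k,3],s[k,4],*(c[k]+[x0,y0])) for k in range(1,n) if s[k,4]>=amin]
E
python3 - <<'E'
from h import *
t=cv2.imread("pics/top0.png");s=cv2.imread("pics/side0.png")
a=cv2.resize(t[132:217,240:385],None,fx=5.4,fy=5.4,interpolation=cv2.INTER_CUBIC)[:,:780]
cv2.imwrite("pics/crop.png",a)
print("top dark");[print(np.round(b,1)) for b in blobs(t.max(2)<45,(245,180,380,215),8)]
print("side dark");[print(np.round(b,1)) for b in blobs(s.max(2)<45,(215,160,355,260),8)]
hsv=cv2.cvtColor(t,cv2.COLOR_BGR2HSV)
b=cv2.inRange(hsv,(100,120,80),(125,255,255));b[:,:245]=0;b[:,380:]=0;b[:130]=0;b[215:]=0
print("blue",cv2.minAreaRect(cv2.findNonZero(b)))
m=((t.min(2)>165)).astype(np.uint8)
m=cv2.morphologyEx(m,cv2.MORPH_CLOSE,np.ones((5,5)));m[:190]=0;m[300:]=0;m[:,:395]=0;m[:,510:]=0
r=cv2.minAreaRect(cv2.findNonZero(m));print("tray",r)
for q in cv2.boxPoints(r): print(onplane("top",*q,0.02))
for u,v in [(274,205),(314,202),(352,200)]: print(onplane("top",u,v,.078))
E
```

```text
top dark
[273.  198.    4.    9.   14.  275.3 203.3]
side dark
[332.  182.   10.   11.   84.  336.6 187. ]
[308.  201.   11.   12.   88.  312.6 207.1]
[280.  224.   12.   13.   92.  285.4 230.5]
blue ((311.0126953125, 173.17767333984375), (40.112091064453125, 118.98257446289062), 85.91438293457031)
tray ((452.8520812988281, 243.0125732421875), (91.15982055664062, 80.72943878173828), 85.13549041748047)
[ 0.54618385 -0.17887522  0.02      ]
[ 0.56600429 -0.38472393  0.02      ]
[ 0.3402488  -0.39054758  0.02      ]
[ 0.32304496 -0.19167483  0.02      ]
[0.52385978 0.15288506 0.078     ]
[0.53196947 0.05947937 0.078     ]
[ 0.53770753 -0.029981    0.078     ]
```

View pics/crop.png

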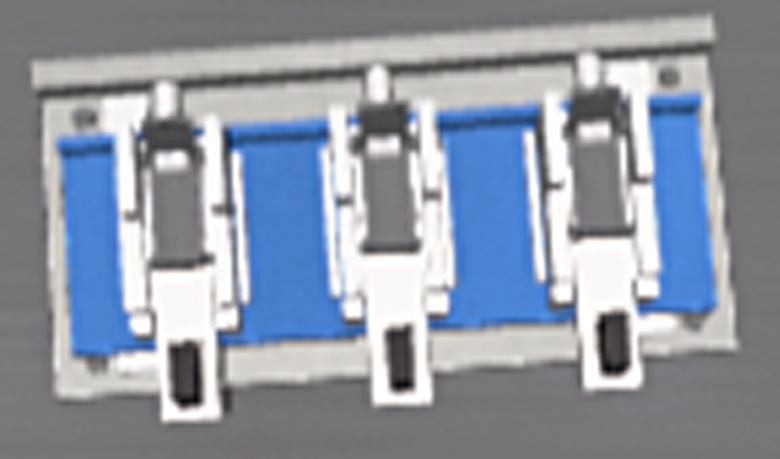

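```bash
python3 - <<'E'
from h import *
t=cv2.imread("pics/top0.png");s=cv2.imread("pics/side0.png")
k=t.max(2)<95
F=[b for b in blobs(k,(268,190,361,211),10)]
S=[b for b in blobs(s.max(2)<60,(215,160,355,260),40)][::-1]
for b in F: print("top",np.round(b,1))
for (x,y),sb in zip([(192,419),(403,403),(613,387)],S):
    u=(x+.5)/5.4+240-.5;v=(y+.5)/5.4+132-.5
    f=[b for b in F if abs(b[5]-u)<8][0]
    # fin: back edge of top, whole centroid triangulated
    print("front edge",np.round(onplane("top",u,v,.048),4),"fin back top",np.round(onplane("top",f[5],f[1]-.5,.078),4),
     "tri",np.round(two((f[5],f[6]),(sb[5],sb[6]))[0],4),round(two((f[5],f[6]),(sb[5],sb[6]))[1],4))
E
```

```text
top [351.  190.    5.   11.   53.  353.1 195. ]
top [312.  193.    4.   11.   43.  313.5 197.9]
top [272.  196.    5.   11.   54.  274.  200.9]
front edge [0.5182 0.1527 0.048 ] fin back top [0.5464 0.1534 0.078 ] tri [0.5355 0.1541 0.0627] 0.0012
front edge [0.5264 0.0587 0.048 ] fin back top [0.5546 0.0608 0.078 ] tri [0.5436 0.0601 0.0629] 0.0016
front edge [ 0.5346 -0.0357  0.048 ] fin back top [ 0.5629 -0.0327  0.078 ] tri [ 0.5517 -0.0345  0.0636] 0.0013
```

The crop confirms three white cards with black fins in the rack, all in the right heights and 94.5 mm apart. Rack yaw is about 0.087. I'll start the pull tests at the -y card, stopping each at 8.5 N.

```bash
cat >> h.py <<'E'
YAW=0.087; X=np.array([np.cos(YAW),np.sin(YAW),0]); Y=np.array([-X[1],X[0],0])
FIN=[np.array(p) for p in [(.5515,-.0345,0),(.5432,.0597,0),(.535,.1537,0)]]
DOWN=[np.pi,0,YAW]; ZG=.055
def force(b=0): f=np.array(readout.read_contact_force())-b; return np.array([f@X,f@Y,f[2]])
def at(p,z): return [p[0],p[1],z]
def test(k):
    p=FIN[k]; move_gripper(.04,30)
    arm.movep(at(p,.13),DOWN); arm.servo_line(at(p,ZG),rate=.1)
    arm.pause(.2); b=np.array(readout.read_contact_force())
    move_gripper(0.0,30); arm.pause(.2)
    print("grip",readout.read_width(),readout.read_gripper_force(),force(b).round(2),readout.read_t())
    d=0
    while d<.014:
        d+=.0015; arm.servo_line(at(p-d*X,ZG),rate=.02); arm.pause(.1)
        f=force(b); print(round(d*1e3,1),f.round(2))
        if abs(f[0])>8.5: return "sound"
        
    return "weak?"
def back(k):
    p=FIN[k]; arm.servo_line(at(p,ZG),rate=.02); arm.pause(.2)
    move_gripper(.04); arm.servo_line(at(p,.13),rate=.15)
E
python3 - <<'E'
from h import *
r=test(0);print(r)
if r=="sound": back(0)
print(readout.read_t(),readout.read_tcp_pos())
E
```

```text
grip 0.011570448548484541 34.892340302467346 [-2.93 -0.05  4.44] 4.525
1.5 [ 0.25 -0.09  4.3 ]
3.0 [ 2.24 -1.31  3.27]
4.5 [ 3.66 -1.31  4.74]
6.0 [ 3.36 -1.08  4.65]
7.5 [ 4.34 -0.19  4.36]
9.0 [ 5.33 -0.9   3.39]
10.5 [ 4.62 -0.75  3.61]
12.0 [ 4.7  -0.14  3.88]
13.5 [ 5.32 -0.87  4.17]
15.0 [ 5.38 -0.03  4.13]
weak?
8.025 [ 0.53711295 -0.03577593  0.05520335]
```

```bash
python3 - <<'E'
from h import *
s=vision.capture("side")[:,:,::-1];t=vision.capture("top")[:,:,::-1]
a=cv2.resize(s[150:260,215:365],None,fx=4,fy=4,interpolation=cv2.INTER_CUBIC)
cv2.imwrite("pics/s1.png",a)
print([np.round(b,1) for b in blobs(s.max(2)<60,(215,160,355,260),30)])
E
```

```text
[array([323. , 160. ,  32. ,  36. , 573. , 340.9, 173.7]), array([310. , 200. ,  11. ,  15. , 123. , 314.9, 206.9]), array([282. , 223. ,  12. ,  16. , 132. , 287.5, 230.1])]
```

View pics/s1.png

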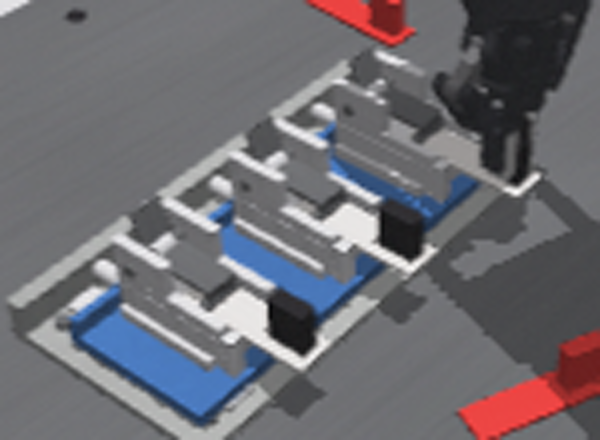

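Side crop: the -y card's outer corner is at about crop (540,178) and (520,193), and the middle card's at (412,272). I'll convert these to metres to see whether the card really slid.

```bash
python3 - <<'E'
from h import *
for n,k,(x,y) in [("0near",0,(520,194)),("0far",0,(541,178)),("1near",1,(412,272)),("1far",1,(437,250)),("2near",2,(302,367))]:
    P=onplane("side",(x+.5)/4+214.5,(y+.5)/4+149.5,.046); d=P-FIN[k]; print(n,P.round(4),"along",round(d@X*1e3,1),"lat",round(d@Y*1e3,1))
E
```

```text
0near [ 0.5195 -0.0289  0.046 ] along -31.4 lat 8.4
0far [ 0.5198 -0.0496  0.046 ] along -32.9 lat -12.3
1near [0.5205 0.0672 0.046 ] along -22.0 lat 9.4
1far [0.5225 0.0434 0.046 ] along -22.0 lat -14.4
2near [0.5131 0.1622 0.046 ] along -21.1 lat 10.3
```

The other two cards moved 5 mm with the carriage (5 N). Card 0 is out 15 mm and still firm in the gripper, so it slid 10 mm and its clip is the weak one. I'll draw it out and place it in the tray.

```bash
cat >> h.py <<'E'
T=np.array([.444,-.2865,0]); TX=np.array([np.cos(.07),np.sin(.07),0]); TY=np.array([-TX[1],TX[0],0])
E
python3 - <<'E'
from h import *
p=FIN[0]
arm.servo_line(at(p-.075*X,ZG),rate=.04); print(force().round(2),readout.read_width())
arm.servo_line(at(p-.075*X,.14),rate=.12)
q=T+.052*TY-.028*TX; o=[np.pi,0,.07]
arm.movep(at(q,.14),o); arm.servo_line(at(q,.04),rate=.12); arm.pause(.1); print(force().round(2))
z=.04
f0=force()[2]
while z>.016:
    z-=.003; arm.servo_line(at(q,z),rate=.05)
    if force()[2]-f0>4: print("touch",z);break
print(force().round(2))
move_gripper(.035); arm.servo_line(at(q,.16),rate=.2)
c=FIN[0]+.093*X
move_gripper(.066,40)
arm.movep(at(c,.16),DOWN)
print(readout.read_t(),readout.read_tcp_pos())
cv2.imwrite("pics/t2.png",vision.capture("top")[100:300,230:510,::-1].repeat(2,0).repeat(2,1))
E
```

```text
[-0.21  0.38  0.36] 0.011360282466650173
[0.63 0.95 0.47]
[-0.58 -0.39 -0.02]
17.3667 [ 0.64361041 -0.02747175  0.15992369]
```

View pics/t2.png

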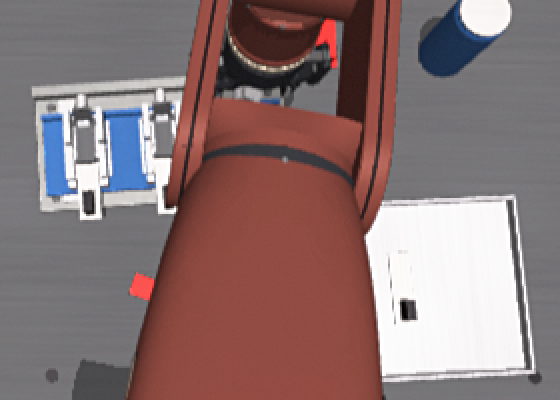

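The card lies flat in the tray (fin at picture (408,310)) and leaves room to its right for the clip. Next I lift out the weak clip.

```bash
python3 - <<'E'
from h import *
c=FIN[0]+.093*X
arm.pause(.1);f0=force()
arm.servo_line(at(c,.09),rate=.15)
z=.09
while z>.055:
    z-=.005; arm.servo_line(at(c,z),rate=.06); f=force()-f0
    if abs(f).max()>5: print("touch",z,f);break
move_gripper(.03,60); arm.pause(.2)
print(z,readout.read_width(),readout.read_gripper_force(),(force()-f0).round(2))
if readout.read_width()>.042:
    arm.servo_line(at(c,z+.02),rate=.05); arm.pause(.1); print((force()-f0).round(2),readout.read_width())
    arm.servo_line(at(c,z+.11),rate=.12); arm.pause(.2); print((force()-f0).round(2),readout.read_width())
print(z,readout.read_t())
cv2.imwrite("pics/s3.png",vision.capture("side")[100:280,200:400,::-1].repeat(3,0).repeat(3,1))
E
```

```text
0.05499999999999998 0.04516644818636273 62.35252618789673 [ 0.87 -0.12  1.94]
[ 1.22  0.33 -2.09] 0.04509934880040923
[ 0.38  1.07 -2.55] 0.04452648036210339
0.05499999999999998 22.15
```

View pics/s3.png

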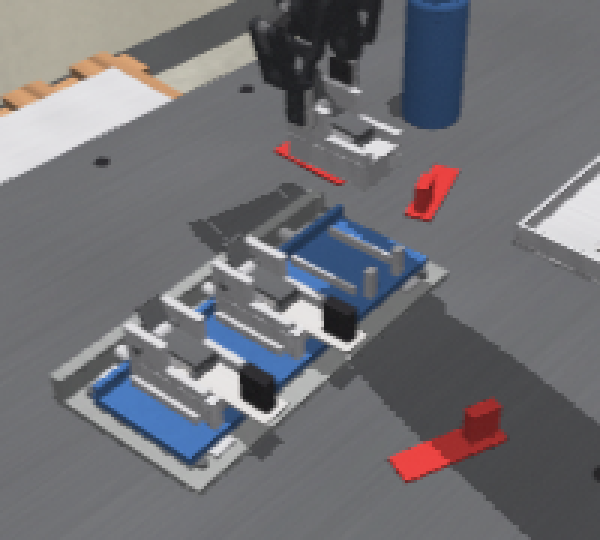

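The weak clip is up in the gripper (2.5 N, matching its mass), and the other two clips stand with their cards in them. I'll place it in the tray.

```bash
python3 - <<'E'
from h import *
q=T-.042*TY+.02*TX; o=[np.pi,0,.07]
arm.movep(at(q,.165),o); arm.servo_line(at(q,.055),rate=.12); arm.pause(.2); f0=force(); z=.055
while z>.036:
    z-=.002; arm.servo_line(at(q,z),rate=.04); f=force()-f0
    if f[2]>3: break
print(z,f.round(2),readout.read_width())
move_gripper(.056); arm.pause(.2); arm.servo_line(at(q,.2),rate=.15)
arm.movep([.25,-.5,.25],[np.pi,0,.07]); arm.pause(.3)
print(readout.read_t())
cv2.imwrite("pics/t4.png",vision.capture("top")[90:300,230:510,::-1].repeat(2,0).repeat(2,1))
cv2.imwrite("pics/s4.png",vision.capture("side")[:,:,::-1])
E
```

```text
0.03499999999999998 [-3.04  3.97 17.71] 0.04455559798002151
30.4
```

View pics/t4.png

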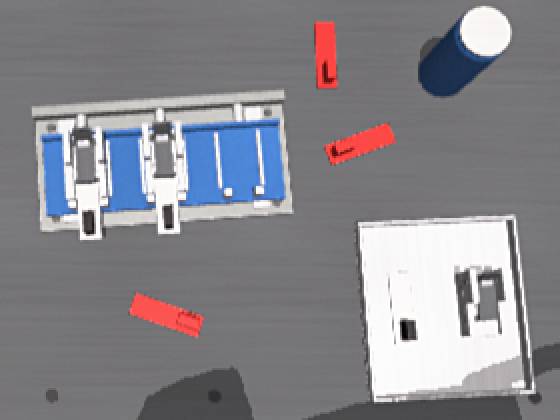

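View pics/s4.png

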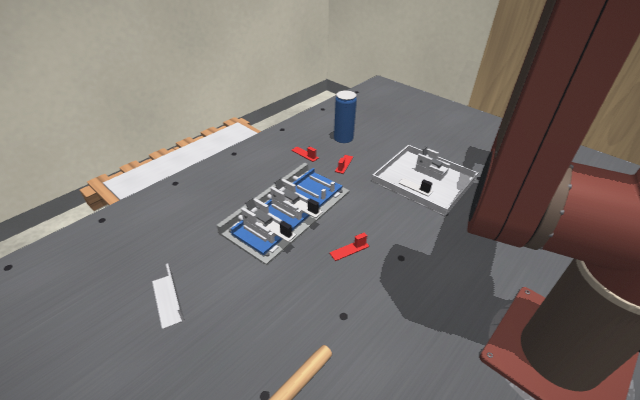

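Both views show the card and the weak clip flat inside the tray (top crop (402,305) and (482,300)). The two sound clips still grip their cards (fins at (89,222) and (167,211)), and the bystanders haven't moved. I'm handing the job in.

```bash
python3 -c "
from workcell import arm
print(arm.finish_job())"
```

```text
the job is handed in; nothing more can be done
None
```

The weak clip was the one at the rack's -y end: its card slid at about 5 N (up to 8 N if I count a 3 N offset seen at gripping), and both are now in the tray; the other two clips still stand gripping their cards, which I didn't pull once the weak one was found, and the job is handed in at about 30 s.

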